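# Set the model stop of a dental fixture to its mark and clamp it

## Robot

A 6-joint arm with a two-finger parallel gripper is mounted at the origin on the work surface. World frame = base frame: x ahead of the robot, y to its left, z up, the work surface at z = 0. Lengths are in m, angles in rad, forces in N, time in s.
With the tool pointing down it reaches from about 0.35 to 0.8 m from the base axis. Payload 7.3 kg.
Tool frame: the origin (TCP) lies midway between the tips of the shut fingers; the grasp point (between the pads) lies 19 mm behind it; z points along the fingers, y is the line along which they close (so a half turn about z gives the same grasp; the last joint's range is limited). The gripper opens to 85 mm and grips with 20 to 120 N. Pads are 22 mm wide; open, the fingers measure 114 mm over their backs; the gripper's body (76 mm by 85 mm) begins 54 mm behind the grasp point. The pads swing forward as they close: fully open they stand 13 mm farther back than shut.
Start: joints at [1.084, 0.342, 1.524, -0, 1.275, -0.146], TCP at [0.175, 0.495, 0.203] pointing down, gripper open.
Joint ranges: [-2.53, 2.53], [-0.77, 2.02], [0.04, 2.7], [-1, 4.14], [0.28, 2.66], [-3.11, 3.11]. Speed limits (rad/s): [2.57, 2.57, 3.14, 3.14, 3.14, 3.14].

## Interface

Orientations are given as a unit quaternion [x, y, z, w].
In Python, from workcell import * gives the robot as it stands.
- The arm moves only by the tool arm_command, never from a script. Its argument "targets" is a list of rows, each a list of 7 numbers: the shift along the tool's x, y, z in m, then the turn, a rotation vector about the tool's x, y, z in degrees, then the opening in per cent of the stroke, from 0 (shut) to 100 (fully open). A call has 1 to 20 rows; each row shifts and turns the commanded pose from where the row before left it, along the tool's axes as they then stand; what a row does not reach is not made up. A row lasts 1/10 s, in which the tool goes at most 50 mm and 8.59 degrees, less where a joint would pass 70% of its speed; a pose out of reach is approached as far as the arm can. A call with a gripper value outside its range is refused whole. The fingers move at their own pace and stop on an object; the grip force is fixed at half the most. Time passes only in rows, so rows that do not move let the fingers close. It gives the time, the measured TCP pose, the force, the opening and the grip force at its end, in the units of the state.
- sense(): the state, without advancing time (a new reading comes with each control period).
- read_camera(name): name is "scene" or "top" or "wrist"; returns the picture (400x640x3 uint8, blue, green, red); there is no depth.
- camera_model(name): a dict with "fov_y" (degrees; the focal length in pixels is half the picture's height over the tangent of half this angle, whatever the lens; pixels are square), "cx", "cy" (the principal point, pixels), "dist_coeffs" ([k1, k2, p1, p2, k3] as OpenCV has them; the pictures are not rectified), "rvec" (rotation vector, rad) and "tvec" (3), from world to camera coordinates, as OpenCV has them. Camera axes: x right, y down, z forward; pixel columns grow to the right and rows downward; lengths in m; the calibration is good to about 2 mm. A picture is of the moment at which its call begins: read the wrist's pose just before it. camera_model takes no time and is no camera call; for the wrist camera it gives the pose at the moment of the call.
- hand_in(): hands the job in; it is judged then, once.
The state is a dict: "time": time; "joints": joint angles; "qd": joint speeds; "effort": joint torques, N m; "ee_pos": TCP position; "tool_rot": TCP orientation; "force": force on the tool from outside, world axes, zero at the start; "wrist_torque": the same for the moment, N m; "width": opening from 0.0 (shut) to 1.0 (fully open); "finger_force": force on a finger pad.
Only numpy, scipy, OpenCV 4.12 (cv2) and the standard library are available. Lean on these libraries where they do the work, as an engineer would, in place of code of your own. Each camera call takes 0.05 s, during which the arm holds its last target. There are 200 camera calls.

## Task

Slide the slotted stop bracket along its bolts until the pointer on its edge lines up with the pointed rider on the scale, while the clamp lever is still slack. Then swing the clamp lever clockwise all the way round to its end stop to lock the bracket there, and let go. Do not knock over or shove aside the plaster models and other things around the fixture.

Things in the scene. Friction and masses are not known exactly. Their poses are not given: they have to be found in the camera images.
- base: Fixed blue base plate of the fixture, 200 (its x) x 340 (its y) x 18 mm high, bolted to the worktop. Origin at the centre of its underside; z up. Two bolts stand on it at x = -30 and +30 mm, y = +45 mm; an aluminium scale strip runs along its +x edge. The bracket slides along this plate's y axis.
- stop_top (a point): Middle of the top edge of the bracket's upright stop wall, 77 mm above the worktop. The wall is 110 mm long (base x), 12 mm thick (base y), 52 mm high above the foot. Pinch it across its 12 mm, fingers either side along base y, or push it. Moves with the bracket; axes parallel to the base's.
- pointer (a point): Tip of the small pointed nose on the foot's +x edge at the stop wall, 25 mm above the worktop; it is 66 mm from stop_top along base +x, at the same base y. Axes parallel to the base's; moves with the bracket.
- mark (a point): Tip of the rider's point: a small dark steel block 30 (base y) x 20 x 12 mm with a screw on top and a 12 mm point, fixed on the scale strip, its point facing base -x, towards the bracket. 25 mm above the worktop; axes parallel to the base's. The pointer is lined up when it has the same base y as this tip (the two tips then stand about 2 mm apart along base x).
- lever_pivot (a point): Vertical axis of the clamp lever, on the bolt at base (-30, +45) mm, 18 mm above the worktop. Round steel hub of 27 mm diameter on it, up to 56 mm above the worktop.
- lever_knob (a point): Centre of the flat top of the clamp lever's upright black grip, 100 mm above the worktop. The grip is a round post of 22 mm diameter, lower end 56 mm above the worktop, 85 mm from the pivot. The 12 mm thick steel arm from the hub meets it 55 to 67 mm above the worktop: stay above that when gripping from above.
- clamp_lever (a joint): Angle of the clamp lever in rad: 0 = slack, arm along base -x; grows clockwise seen from above; 1.6 = tight at its end stop, arm along base +y. Stays where it is left, needs about 2 to 5 N at the grip. From about 1.0 on it presses the washer on the bracket's foot and holds the bracket by friction.
- model_a: Loose plaster dental model (round, 68 mm across, 38 mm high), beside the base's robot-side edge. Bystander: leave it alone. Origin at its underside's centre.
- model_b: A second such plaster model, beyond the base's far edge. Bystander: leave it alone. Origin at its underside's centre.
- wax_knife: Loose wooden-handled wax knife, 170 mm long, 10 mm thick, lying beyond the base's far edge. Bystander: leave it alone. Origin at its underside's centre.
- casting_ring: Loose steel ring, 66 mm across, 55 mm high, beyond the far +y corner of the base. Bystander: leave it alone. Origin at its underside's centre.
- jar: Loose glass jar, 60 mm across, 70 mm high, beside the base's +y end. Bystander: leave it alone. Origin at its underside's centre.
- dish: Loose white ceramic bowl, 80 mm across, 30 mm high, beside the base's -y end. Bystander: leave it alone. Origin at its underside's centre.
- brush: Loose flat brush, 170 mm long, 10 mm thick, lying off the base's -y end. Bystander: leave it alone. Origin at its underside's centre.
- bracket (a joint): Slide of the aluminium stop bracket in m: 0 = its -y end, grows towards base +y, to 0.10. About 2.5 N of friction when slack. One rigid piece: upright wall (see stop_top) and a foot 7 mm thick and 110 mm wide, its top 25 mm above the worktop, running from the wall 178 mm towards base +y, with two 112 x 11 mm slots round the bolts.

How it is judged:
By the outcome, as a careful person would: the job done as asked, in the order asked, and still so for the second after the job is handed in, with the robot touching nothing.
It also fails if it takes over 51 s, if anything falls off the work surface, if the arm or the gripper's body presses on something with over 40 N, if the wrist force passes 120 N, or if a joint passes its speed limit or range.

## Working session

There is one attempt and no reset: what is moved stays moved. The work goes in short steps, Python scripts to look and compute and a tool call to move; the robot and the scene stay as the last step left them, time stands still between calls to the robot, and variables do not carry over. Pictures are saved under pics/ and viewed, at most 10 in all, crops included, and the job is handed in when it is done.

Besides the shell and the picture viewer there is one more tool, called after ">>>" by a JSON object that holds its "op" and its "data". arm_command: Moves the arm, as the interface text tells. Its arguments: {"type":"object","properties":{"targets":{"type":"array"}},"required":["targets"]}

```bash
mkdir -p pics; python3 - <<'E'
from workcell import *
import cv2
for n in("scene","top"):
    cv2.imwrite(f"pics/{n}0.png",read_camera(n)); print(n,camera_model(n))
s=sense();print(s["time"],s["ee_pos"],s["tool_rot"],s["width"])
E
```

```text
scene {'fov_y': 56.75766656486282, 'cx': 323.84770895624996, 'cy': 205.21632560821547, 'dist_coeffs': array([-0.03902025,  0.        ,  0.        ,  0.        ,  0.        ]), 'rvec': array([ 0.79139651,  2.69306308, -0.94834802]), 'tvec': array([ 0.49311438, -0.1993132 ,  1.17486537])}
top {'fov_y': 46.62005750958912, 'cx': 321.13219388595616, 'cy': 197.78915605511608, 'dist_coeffs': array([-0.01883978,  0.        ,  0.        ,  0.        ,  0.        ]), 'rvec': array([ 2.15648857, -2.21862969,  0.09182838]), 'tvec': array([0.02086119, 0.59248847, 0.94215395])}
0.1 [0.17526429 0.49445096 0.20259013] [ 1.69562912e-01  9.85519109e-01 -6.78804241e-04 -2.08501753e-04] 0.9985233882268879
```

View pics/top0.png

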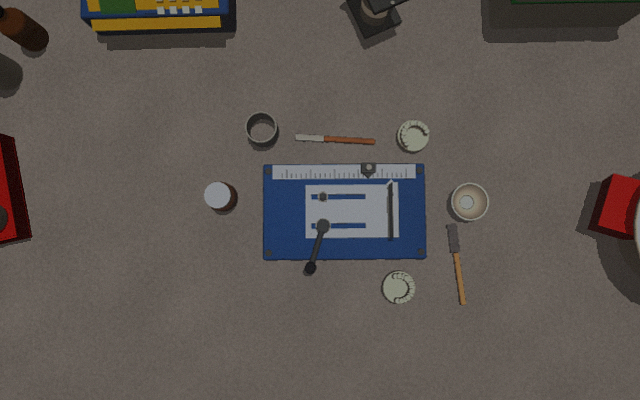

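View pics/scene0.png

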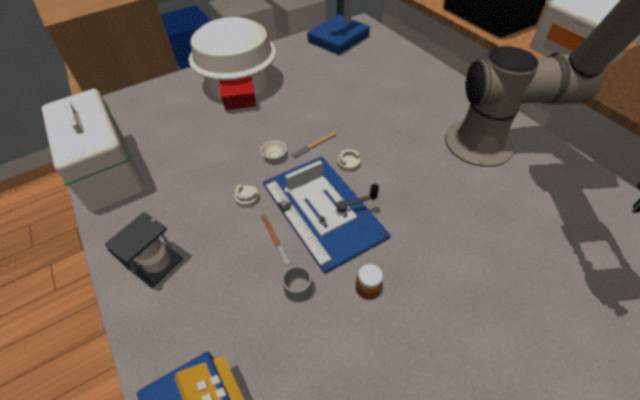

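The top view shows the base at about px (263–426, 163–260), the bracket wall at column 391, the rider at (368,170) and the lever grip at (310,268). I'll enlarge it for closer reading.

```bash
python3 - <<'E'
import cv2
i=cv2.imread("pics/top0.png")[152:280,250:440]
i=cv2.resize(i,None,fx=4,fy=4,interpolation=cv2.INTER_CUBIC)
cv2.imwrite("pics/top0c.png",cv2.convertScaleAbs(i,alpha=1.3,beta=15))
E
```

```text
(no output)
```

View pics/top0c.png

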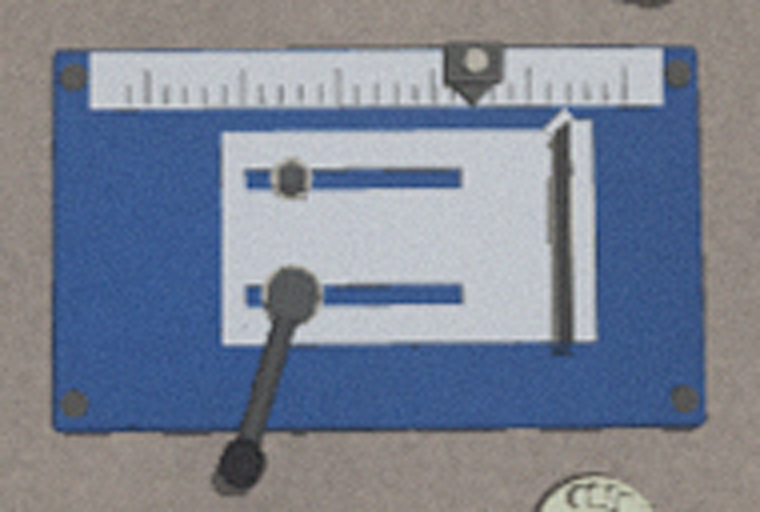

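Crop: base corners (55,50), (696,46), (706,428), (54,430); pointer tip about (566,108); rider tip about (473,104); hub (292,294); grip top (240,463); wall top (562,122)–(562,350).

```bash
cat > h.py <<'E'
from workcell import *
import numpy as np, cv2
def KD(c,h=400):
    f=h/2/np.tan(np.radians(c["fov_y"])/2)
    return np.array([[f,0,c["cx"]],[0,f,c["cy"]],[0,0,1.]]),c["dist_coeffs"]
def px2w(c,uv,z):
    K,D=KD(c); R=cv2.Rodrigues(c["rvec"])[0]; o=-R.T@c["tvec"]
    n=cv2.undistortPoints(np.array([[uv]],float),K,D)[0,0]
    d=R.T@np.array([n[0],n[1],1]); return o+d*(z-o[2])/d[2]
def w2px(c,p):
    K,D=KD(c); return cv2.projectPoints(np.array(p,float).reshape(-1,1,3),c["rvec"],c["tvec"],K,D)[0][:,0]
E
python3 - <<'E'
from h import *
c=camera_model("top")
def w(u,v,z): return px2w(c,((u+.5)/4-.5+250,(v+.5)/4-.5+152),z)
P={k:w(*a) for k,a in dict(TL=(55,50,.018),TR=(696,46,.018),BR=(706,428,.018),BL=(54,430,.018),ptr=(566,108,.025),mark=(473,104,.025),hub=(292,294,.056),knob=(240,463,.1),bolt2=(291,179,.04),w1=(562,122,.077),w2=(562,350,.077)).items()}
for k,v in P.items(): print(k,v.round(4))
n=np.linalg.norm
print(n(P['TL']-P['TR']),n(P['BL']-P['BR']),n(P['TL']-P['BL']),n(P['TR']-P['BR']))
o=(P['TL']+P['TR']+P['BL']+P['BR'])/4
y=(P['TL']+P['BL']-P['TR']-P['BR'])[:2];x=(P['TL']+P['TR']-P['BL']-P['BR'])[:2]
yaw1=np.arctan2(-y[0],y[1]);yaw2=np.arctan2(x[1],x[0]);print("yaw",np.degrees([yaw1,yaw2]),o)
yaw=(yaw1*1.7+yaw2)/2.7;R=np.array([[np.cos(yaw),-np.sin(yaw)],[np.sin(yaw),np.cos(yaw)]])
for k in P: print(k,((P[k]-o)[:2]@R*1000).round(1))
m=lambda u,v,z:px2w(c,(u,v),z).round(3)
print("A",m(398,288,.035),"jar",m(221,197,.06),"dish",m(469,203,.03),"ring",m(262,129,.05),"B",m(413,137,.035))
E
```

```text
TL [0.6673 0.123  0.018 ]
TR [ 0.6602 -0.2137  0.018 ]
BR [ 0.4607 -0.2099  0.018 ]
BL [0.4696 0.1274 0.018 ]
ptr [ 0.6285 -0.1427  0.025 ]
mark [ 0.6319 -0.0943  0.025 ]
hub [0.5355 0.003  0.056 ]
knob [0.4559 0.0303 0.1   ]
bolt2 [0.5943 0.0016 0.04  ]
w1 [ 0.6158 -0.1319  0.077 ]
w2 [ 0.5042 -0.1275  0.077 ]
0.3367236391662776 0.33736592289306966 0.19777298539099064 0.19956532772959854
yaw [-1.35914349 -1.17790433] [ 0.56442397 -0.04330343  0.018     ]
TL [ 99.1 168.6]
TR [  99.6 -168.2]
BR [-100.  -168.9]
BL [-98.7 168.5]
ptr [ 66.3 -97.9]
mark [ 68.6 -49.5]
hub [-29.9  45.6]
knob [-110.1   71.2]
bolt2 [28.9 45.6]
w1 [ 53.4 -87.5]
w2 [-58.3 -85.5]
A [ 0.404 -0.146  0.035] jar [0.597 0.204 0.06 ] dish [ 0.573 -0.301  0.03 ] ring [0.735 0.121 0.05 ] B [ 0.713 -0.19   0.035]
```

```bash
python3 - <<'E'
from h import *
c=camera_model("top")
yaw=np.radians(-1.3);o=np.array([.5644,-.0433]);R=np.array([[np.cos(yaw),-np.sin(yaw)],[np.sin(yaw),np.cos(yaw)]])
def crop(x,y,z):
    p=w2px(c,[*(o+R@[x,y]),z])[0]; return ((p-[250,152]+.5)*4-.5).round(0)
for Y in(-.0979,):
  for a in [(.055,Y-.006,.077),(.055,Y+.006,.077),(-.055,Y-.006,.077),(-.055,Y+.006,.077),(.055,Y+.006,.025),(-.055,Y+.006,.025),(.055,Y+.172,.025),(-.055,Y+.172,.025),(.066,Y,.025)]: print(a,crop(*a))
p=lambda v:print(v,(o+R@v).round(4))
for v in [(0,-.0979),(0,-.0495),(-.03,.045),(.066,-.0979),(.068,-.0495)]:p(np.array(v))
E
```

```text
(0.055, -0.1039, 0.077) [595. 119.]
(0.055, -0.0919, 0.077) [571. 119.]
(-0.055, -0.1039, 0.077) [599. 343.]
(-0.055, -0.0919, 0.077) [575. 343.]
(0.055, -0.0919, 0.025) [555. 130.]
(-0.055, -0.0919, 0.025) [558. 342.]
(0.055, 0.07409999999999999, 0.025) [235. 131.]
(-0.055, 0.07409999999999999, 0.025) [236. 344.]
(0.066, -0.0979, 0.025) [566. 109.]
[ 0.     -0.0979] [ 0.5622 -0.1412]
[ 0.     -0.0495] [ 0.5633 -0.0928]
[-0.03   0.045] [0.5354 0.0024]
[ 0.066  -0.0979] [ 0.6282 -0.1427]
[ 0.068  -0.0495] [ 0.6313 -0.0943]
```

>>> {"op": "arm_command", "data": {"targets": [[-0.034,-0.0277,0,0,0,0,40],[-0.034,-0.0277,0,0,0,0,40],[-0.034,-0.0277,0,0,0,0,40],[-0.034,-0.0277,0,0,0,0,40],[-0.034,-0.0277,0,0,0,0,40],[-0.034,-0.0277,0,0,0,0,40],[-0.034,-0.0277,0,0,0,0,40],[-0.034,-0.0277,0,0,0,0,40],[-0.034,-0.0277,0,0,0,0,40],[-0.034,-0.0277,0,0,0,0,40],[-0.034,-0.0277,0,0,0,0,40],[-0.034,-0.0277,0,0,0,0,40],[-0.034,-0.0277,0,0,0,0,40],[-0.034,-0.0277,0,0,0,0,40],[-0.034,-0.0277,0,0,0,0,40],[-0.034,-0.0277,0,0,0,0,40],[-0.034,-0.0277,0,0,0,0,40],[0,0,0,0,0,-6.1,40],[0,0,0,0,0,-6.1,40],[0,0,0,0,0,-6,40]]}}

```text
time: 2.1
ee_pos: [0.5626, -0.1426, 0.2023]
tool_rot: [0.01, 1.0, 0.0, -0.001]
force: [-0.1, 0.3, -0.3]
width: 0.397
finger_force: 0.0
```

```bash
cat >> h.py <<'E'
yaw=np.radians(-1.3);o=np.array([.5644,-.0433]);Rb=np.array([[np.cos(yaw),-np.sin(yaw)],[np.sin(yaw),np.cos(yaw)]])
def err(target,ya):
    "target xyz world, tool-y yaw deg -> shift in tool axes (mm), turn deg about tool z"
    from scipy.spatial.transform import Rotation as Ro
    s=sense();T=Ro.from_quat(s["tool_rot"]).as_matrix()
    y0=np.degrees(np.arctan2(T[1,1],T[0,1]))
    print("t",round(s["time"],2),"pos",s["ee_pos"].round(4),"F",np.round(s["force"],1),"w",round(s["width"],3),"tilt",T[:,2].round(4),"yaw",round(y0,2),
     "shift_mm",(T.T@(np.array(target)-s["ee_pos"])*1000).round(1),"turn",round(y0-ya,2))
E
python3 - <<'E'
from h import *
err([*(o+Rb@[0,-.0979]),.045],88.7)
c=camera_model("wrist");i=read_camera("wrist")
cv2.imwrite("pics/w1.png",i)
for v in [(.066,-.0979,.025),(.068,-.0495,.025),(0,-.0979,.077)]: print(v,w2px(c,[*(o+Rb@v[:2]),v[2]])[0].round(1))
E
```

```text
t 2.1 pos [ 0.5626 -0.1426  0.2023] F [-0.1  0.3 -0.3] w 0.397 tilt [-1.5e-03  8.0e-04 -1.0e+00] yaw 88.87 shift_mm [  0.2   1.3 157.3] turn 0.17
(0.066, -0.0979, 0.025) [321.2 230.1]
(0.068, -0.0495, 0.025) [365.4 231.8]
(0, -0.0979, 0.077) [321.4 184.6]
```

View pics/w1.png

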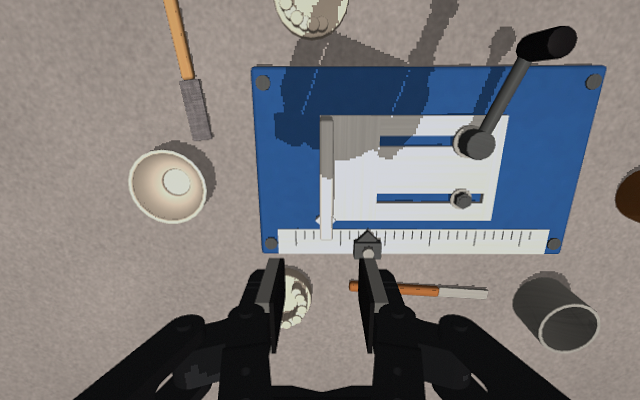

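The wrist view shows the wall at column ~326, the rider tip at about (367,231) and the lever still slack. The pads are open, with nothing disturbed. I'll overlay the predicted outline on an enlarged crop to refine the bracket's y.

```bash
python3 - <<'E'
from h import *
i=cv2.imread("pics/w1.png");c=camera_model("wrist")
x0,y0,k=290,100,6
im=cv2.resize(i[y0:y0+145+5,x0:x0+110],None,fx=4,fy=4,interpolation=cv2.INTER_CUBIC)
def q(x,y,z):
    p=w2px(c,[*(o+Rb@[x,y]),z])[0];return tuple(int(v) for v in (p-[x0,y0]+.5)*4-.5)
Y=-.0979
col=(0,0,255)
cv2.polylines(im,[np.array([q(.055,Y-.006,.077),q(.055,Y+.006,.077),q(-.055,Y+.006,.077),q(-.055,Y-.006,.077)])],True,col,1)
for p in[(.066,Y,.025),(.068,-.0495,.025),(.055,Y+.178,.025)]: cv2.drawMarker(im,q(*p),(0,255,0),1,14)
cv2.imwrite("pics/w1c.png",im);print(im.shape)
E
```

```text
(600, 440, 3)
```

View pics/w1c.png

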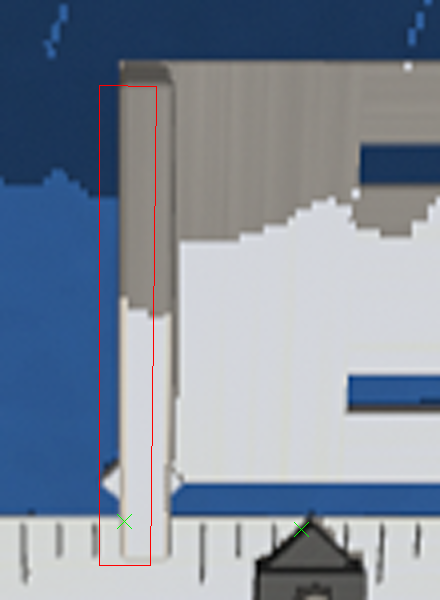

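The rider tip is at crop (311,515) and the nose centre at about 142, so the gap is about 46 mm in the wrist view against 48 mm from above. I'll grip the wall, move it 46 mm and re-measure.

>>> {"op": "arm_command", "data": {"targets": [[0,0.002,0.026,0,0,0.2,40],[0,0,0.026,0,0,0,40],[0,0,0.026,0,0,0,40],[0,0,0.026,0,0,0,40],[0,0,0.026,0,0,0,40],[0,0,0.015,0,0,0,40],[0,0,0.012,0,0,0,40],[0,0,0,0,0,0,0],[0,0,0,0,0,0,0],[0,0,0,0,0,0,0],[0,0,0,0,0,0,0],[0,0,0,0,0,0,0],[0,0,0,0,0,0,0]]}}

```text
time: 3.45
ee_pos: [0.5626, -0.14, 0.0462]
tool_rot: [0.013, 1.0, 0.0, -0.0]
force: [-0.7, 1.3, -6.6]
width: 0.105
finger_force: 58.6
```

```bash
python3 - <<'E'
from h import *
err([*(o+Rb@[0,-.0979]),.045],88.7)
E
```

```text
t 3.45 pos [ 0.5626 -0.14    0.0462] F [-0.7  1.3 -6.6] w 0.105 tilt [-5.e-04  4.e-04 -1.e+00] yaw 88.47 shift_mm [ 0.4 -1.2  1.2] turn -0.23
```

>>> {"op": "arm_command", "data": {"targets": [[0,0.002,0,0,0,0,0],[0,0.004,0,0,0,0,0],[0,0.004,0,0,0,0,0],[0,0.004,0,0,0,0,0],[0,0.004,0,0,0,0,0],[0,0.004,0,0,0,0,0],[0,0.004,0,0,0,0,0],[0,0.004,0,0,0,0,0],[0,0.004,0,0,0,0,0],[0,0.004,0,0,0,0,0],[0,0.004,0,0,0,0,0],[0,0.002,0,0,0,0,0],[0,0.001,0,0,0,0,0],[0,0,0,0,0,0,0]]}}

```text
time: 4.85
ee_pos: [0.5636, -0.0945, 0.0462]
tool_rot: [0.013, 1.0, 0.0, -0.0]
force: [-4.6, -0.9, -4.1]
width: 0.102
finger_force: 58.9
```

```bash
python3 - <<'E'
from h import *
err([*(o+Rb@[0,-.0495]),.045],88.7)
t=read_camera("top");w=read_camera("wrist")
a=cv2.resize(t[155:205,335:415],None,fx=5,fy=5,interpolation=cv2.INTER_CUBIC)
c=camera_model("wrist");p=w2px(c,[*(o+Rb@[.068,-.0495]),.025])[0];print(p)
x,y=[int(np.clip(v,0,m)) for v,m in zip(p-[50,55],(540,290))]
print(x,y)
b=cv2.resize(w[y:y+110,x:x+100],None,fx=4,fy=4,interpolation=cv2.INTER_CUBIC)
W=np.zeros((440,800,3),np.uint8);W[:250,:400]=a;W[:,400:]=b
cv2.imwrite("pics/m1.png",W)
E
```

```text
t 4.85 pos [ 0.5636 -0.0945  0.0462] F [-4.6 -0.9 -4.1] w 0.102 tilt [-1.e-03  7.e-04 -1.e+00] yaw 88.49 shift_mm [0.4 1.7 1.2] turn -0.21
[322.68045878 325.32594535]
272 270
```

View pics/m1.png

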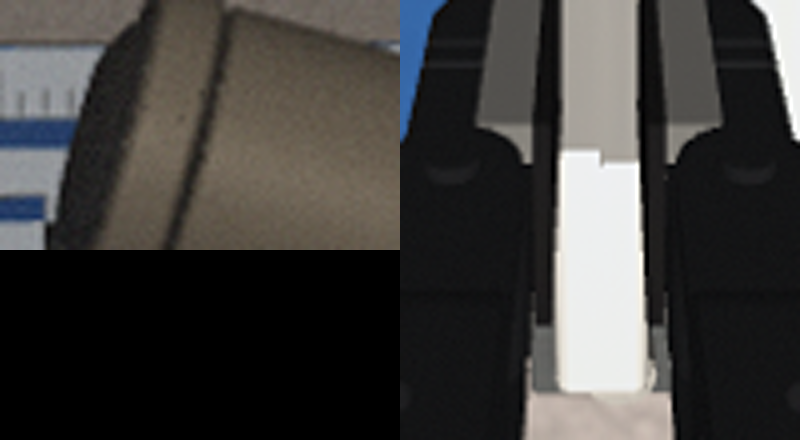

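The grip hides both tips, as the top view is blocked by the forearm and the wrist view by the wall. I'll open, rise and look from over the pointer.

>>> {"op": "arm_command", "data": {"targets": [[0,0,0,0,0,0,40],[0,0,0,0,0,0,40],[0,0,0,0,0,0,40],[0,0,-0.02,0,0,0,40],[0,0,-0.03,0,0,0,40],[-0.01,0,-0.03,0,0,0,40],[-0.03,0,-0.02,0,0,0,40],[-0.03,0,0,0,0,0,40],[-0.02,0,0,0,0,0,40],[0,0,0,0,0,0,40]]}}

```text
time: 5.95
ee_pos: [0.6563, -0.0976, 0.1463]
tool_rot: [0.013, 1.0, -0.0, 0.001]
force: [-0.6, 0.7, -0.3]
width: 0.395
finger_force: 0.0
```

```bash
python3 - <<'E'
from h import *
err([*(o+Rb@[0,-.0495]),.045],88.7)
c=camera_model("wrist");w=read_camera("wrist")
R=cv2.Rodrigues(c["rvec"])[0];print("cam",-R.T@c["tvec"],"axis",R[2])
p=w2px(c,[*(o+Rb@[.068,-.0495]),.025])[0];print(p)
x,y=[int(np.clip(v,0,m)) for v,m in zip(p-[50,60],(540,290))]
print(x,y)
cv2.imwrite("pics/m2.png",cv2.resize(w[y:y+110,x:x+100],None,fx=5,fy=5,interpolation=cv2.INTER_CUBIC))
E
```

```text
t 5.95 pos [ 0.6563 -0.0976  0.1463] F [-0.6  0.7 -0.3] w 0.395 tilt [ 2.9e-03 -2.0e-04 -1.0e+00] yaw 88.5 shift_mm [ 93.4   2.3 101.1] turn -0.2
cam [ 0.57252796 -0.09420459  0.31686221] axis [ 0.32664838 -0.00844753 -0.94510818]
[322.89524125 157.32512853]
272 97
```

View pics/m2.png

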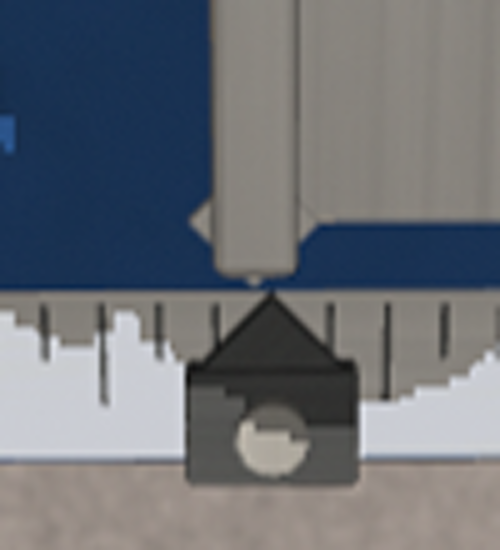

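The wrist view is clear now: rider tip at crop (271,292), nose tip at about (255.5,284), with 5.65 px/mm. The bracket needs about 2.7 mm more in +y, so I'll regrasp.

>>> {"op": "arm_command", "data": {"targets": [[0.03,0.0006,0,0,0,0,40],[0.04,0,0,0,0,0,40],[0.0235,0,0.01,0,0,0,40],[0,0,0.03,0,0,0,40],[0,0,0.03,0,0,0,40],[0,0,0.02,0,0,0,40],[0,0,0.01,0,0,0,40],[0,0,0,0,0,0,0],[0,0,0,0,0,0,0],[0,0,0,0,0,0,0],[0,0,0,0,0,0,0],[0,0,0,0,0,0,0],[0,0,0,0,0,0,0]]}}

```text
time: 7.3
ee_pos: [0.5605, -0.0945, 0.0468]
tool_rot: [0.013, 1.0, -0.0, 0.0]
force: [-4.6, 0.1, 4.1]
width: 0.094
finger_force: 59.8
```

```bash
python3 - <<'E'
from h import *
err([.5637,-.0918,.045],88.7)
E
```

```text
t 7.3 pos [ 0.5605 -0.0945  0.0468] F [-4.6  0.1  4.1] w 0.094 tilt [ 1.e-04 -1.e-04 -1.e+00] yaw 88.48 shift_mm [-3.1  2.8  1.8] turn -0.22
```

>>> {"op": "arm_command", "data": {"targets": [[0,0.001,0,0,0,0,0],[0,0.001,0,0,0,0,0],[0,0.0008,0,0,0,0,0],[0,0,0,0,0,0,0],[0,0,0,0,0,0,0]]}}

```text
time: 7.8
ee_pos: [0.5606, -0.0922, 0.0468]
tool_rot: [0.013, 1.0, -0.0, 0.0]
force: [-4.9, -1.2, 5.2]
width: 0.097
finger_force: 60.0
```

Moved 2.3 mm, so about 0.4 mm more, then release and look again.

>>> {"op": "arm_command", "data": {"targets": [[0,0.0004,0,0,0,0,0],[0,0,0,0,0,0,0],[0,0,0,0,0,0,40],[0,0,0,0,0,0,40],[0,0,0,0,0,0,40],[0,0,-0.02,0,0,0,40],[0,0,-0.03,0,0,0,40],[-0.01,0,-0.03,0,0,0,40],[-0.03,0,-0.02,0,0,0,40],[-0.04,0,0,0,0,0,40],[-0.03,0,0,0,0,0,40],[0,0,0,0,0,0,40]]}}

```text
time: 9.0
ee_pos: [0.6735, -0.0941, 0.1452]
tool_rot: [0.013, 1.0, 0.0, 0.001]
force: [-0.7, -0.3, -0.7]
width: 0.398
finger_force: 0.0
```

```bash
python3 - <<'E'
from h import *
err([*(o+Rb@[-.1110,.0706]),.10],70.9)
c=camera_model("wrist");w=read_camera("wrist")
p=w2px(c,[*(o+Rb@[.068,-.0495]),.025])[0]
x,y=[int(np.clip(v,0,m)) for v,m in zip(p-[40,45],(540,290))]
print(p,x,y)
cv2.imwrite("pics/m3.png",cv2.resize(w[y:y+70,x:x+80],None,fx=8,fy=8,interpolation=cv2.INTER_CUBIC))
E
```

```text
t 9.0 pos [ 0.6735 -0.0941  0.1452] F [-0.7 -0.3 -0.7] w 0.398 tilt [ 0.002  0.    -1.   ] yaw 88.51 shift_mm [221.7 118.1  44.8] turn 17.61
[318.16942468 137.42938225] 278 92
```

View pics/m3.png

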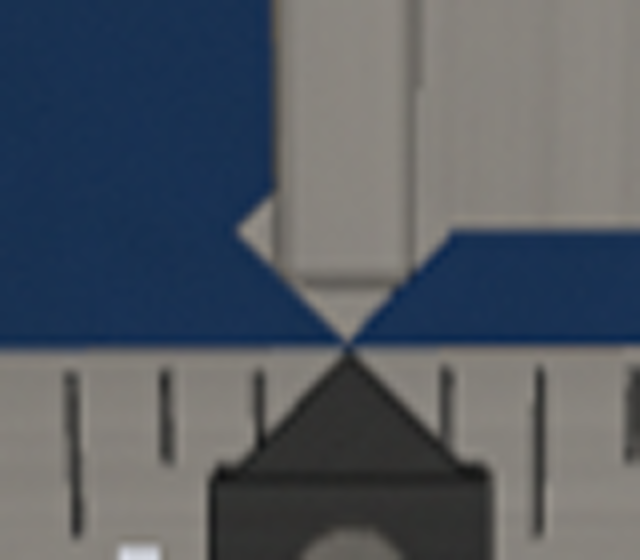

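The tips now meet point to point (nose column 347, rider column 348, within about 0.1 mm). Next is the lever grip.

>>> {"op": "arm_command", "data": {"targets": [[0.0317,0.0169,0,0,0,0,70],[0.0317,0.0169,0,0,0,0,70],[0.0317,0.0169,0,0,0,0,70],[0.0317,0.0169,0,0,0,0,70],[0.0317,0.0169,0,0,0,0,70],[0.0317,0.0169,0,0,0,0,70],[0.0317,0.0169,0,0,0,0,70],[0,0,0,0,0,5.9,70],[0,0,0,0,0,5.9,70],[0,0,0,0,0,5.8,70],[0,0,0,0,0,0,70]]}}

```text
time: 10.15
ee_pos: [0.4511, 0.03, 0.1464]
tool_rot: [0.167, 0.986, 0.0, 0.0]
force: [0.9, 0.4, -0.4]
width: 0.701
finger_force: 0.0
```

```bash
python3 - <<'E'
from h import *
err([*(o+Rb@[-.1108,.0714]),.07],70.6)
c=camera_model("wrist");w=read_camera("wrist");cv2.imwrite("pics/k1.png",w)
print(w2px(c,[[*(o+Rb@[-.1108,.0714]),.1],[*(o+Rb@[-.03,.045]),.056]]))
E
```

```text
t 10.15 pos [0.4511 0.03   0.1464] F [ 0.9  0.4 -0.4] w 0.701 tilt [ 4.e-04  1.e-04 -1.e+00] yaw 70.83 shift_mm [-3.7  1.9 76.4] turn 0.23
[[322.42911703 222.36949072]
 [321.87020102 293.73713366]]
```

View pics/k1.png

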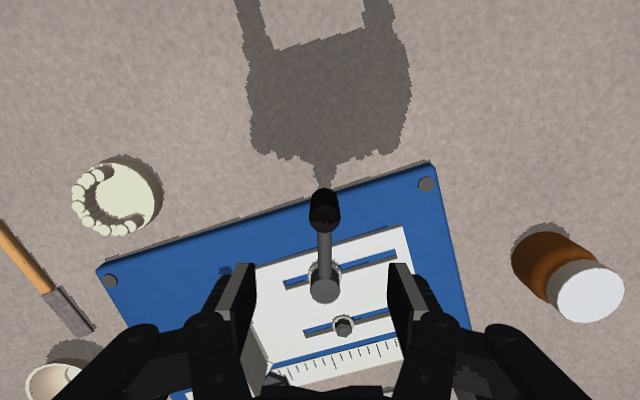

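The grip top is at (324,215), midway between the fingers (245–400) and matching the prediction. I'll descend and close.

>>> {"op": "arm_command", "data": {"targets": [[-0.003,0.001,0.015,0,0,0.2,70],[0,0,0.02,0,0,0,70],[0,0,0.02,0,0,0,70],[0,0,0.015,0,0,0,70],[0,0,0.006,0,0,0,70],[0,0,0,0,0,0,0],[0,0,0,0,0,0,0],[0,0,0,0,0,0,0],[0,0,0,0,0,0,0],[0,0,0,0,0,0,0],[0,0,0,0,0,0,0],[0,0,0,0,0,0,0],[0,0,0,0,0,0,0]]}}

```text
time: 11.5
ee_pos: [0.4566, 0.0297, 0.0719]
tool_rot: [0.168, 0.986, 0.0, 0.002]
force: [-0.1, -1.2, 7.5]
width: 0.002
finger_force: 3.7
```

```bash
python3 - <<'E'
from h import *
err([*(o+Rb@[-.1108,.0714]),.07],70.6)
E
```

```text
t 11.5 pos [0.4566 0.0297 0.0719] F [-0.1 -1.2  7.5] w 0.002 tilt [ 4.1e-03 -5.0e-04 -1.0e+00] yaw 70.7 shift_mm [1.6 0.4 1.9] turn 0.1
```

The fingers shut on nothing, so they missed or slipped off the grip. I'll look at it in one composite.

```bash
python3 - <<'E'
from h import *
w=read_camera("wrist");s=read_camera("scene");t=read_camera("top")
for n,v in(("w",w),("s",s),("t",t)): cv2.imwrite(f"pics/raw_{n}.png",v)
R=lambda i,a,b,cw,ch,k:cv2.resize(i[b:b+ch,a:a+cw],None,fx=k,fy=k,interpolation=cv2.INTER_CUBIC)
W=np.zeros((600,800,3),np.uint8)
W[:360,:480]=R(w,200,180,240,180,2)
W[:320,480:800]=cv2.convertScaleAbs(R(s,320,150,80,80,4),alpha=1.2,beta=15)
W[360:600,:480]=R(w,80,100,480,240,1)
W[320:600,480:800]=cv2.convertScaleAbs(R(t,280,215,80,70,4),alpha=1.2,beta=15)
cv2.imwrite("pics/k2.png",W)
c=camera_model("scene");print(w2px(c,[[*(o+Rb@[-.1108,.0714]),.1],[*(o+Rb@[-.03,.045]),.056],[*sense()["ee_pos"]]]).round(1))
E
```

```text
[[373.7 186. ]
 [340.5 203.2]
 [372.  193.2]]
```

View pics/k2.png

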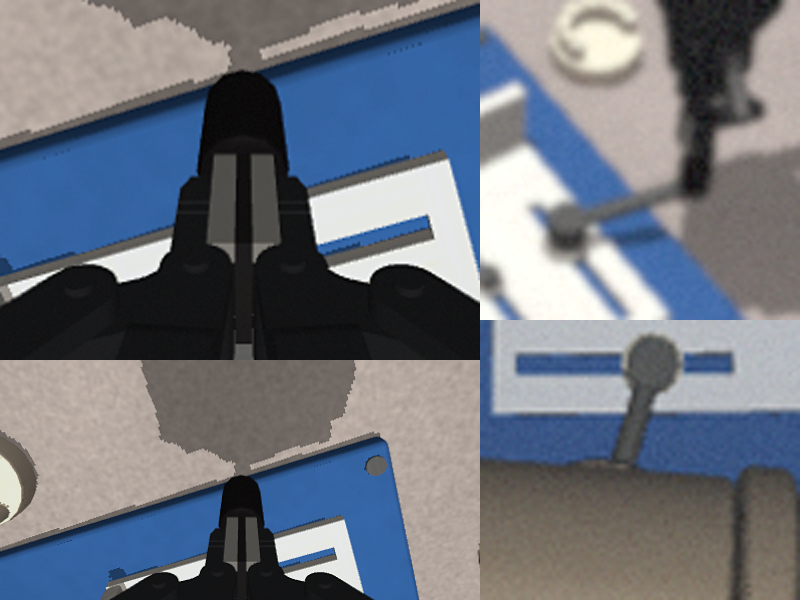

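Last allowed view: the shut fingers stand just inward of the black grip, so it lies farther out (towards the robot) than I took it to be. I'll fit its radial position numerically from the saved pictures.

```bash
python3 - <<'E'
from h import *
k=cv2.imread("pics/k1.png").max(axis=2)
print("k1 dark rows by col 316,324,332:",[ (np.where(k[170:245,c]<45)[0]+170)[[0,-1]] for c in(316,324,332)])
for r in range(184,240,4):
    x=np.where(k[r,295:355]<45)[0]; print(r,(x[[0,-1]]+295) if len(x) else None,k[r,324],end="; ")
print()
w=cv2.imread("pics/raw_w.png").max(axis=2)
for r in range(210,262,5):
    x=np.where(w[r,280:365]<45)[0]; print(r,(x[[0,-1]]+280) if len(x) else None,w[r,320],end="; ")
print()
t=cv2.imread("pics/top0.png").max(axis=2)
print(t[258:276,302:320])
# predictions
a=np.linspace(0,2*np.pi,40)
def post(c,ctr,z): 
    P=np.c_[ctr[0]+.011*np.cos(a),ctr[1]+.011*np.sin(a),np.full(40,z)]
    p=w2px(c,P);return np.r_[p.min(0),p.max(0)].round(0)
c=camera_model("wrist")
ct=camera_model("top")
print("tcp px",w2px(c,[*sense()["ee_pos"]]))
th=.316
for r in(.080,.085,.090,.095,.1):
    ctr=o+Rb@(np.array([-.03,.045])+r*np.array([-np.cos(th),np.sin(th)]))
    print(r,ctr.round(4),"wrist top/bot",post(c,ctr,.1),post(c,ctr,.056),"topcam",post(ct,ctr,.1),post(ct,ctr,.056))
E
```

```text
k1 dark rows by col 316,324,332: [array([191, 229]), array([188, 232]), array([191, 230])]
184 None 104; 188 [322 325] 6; 192 [315 334] 8; 196 [312 336] 11; 200 [310 337] 11; 204 [310 337] 10; 208 [310 338] 20; 212 [310 339] 16; 216 [309 339] 17; 220 [310 339] 17; 224 [311 337] 35; 228 [315 334] 30; 232 [323 327] 30; 236 None 87; 
210 None 112; 215 [320 321] 41; 220 [309 333] 9; 225 [304 337] 13; 230 [303 338] 10; 235 [302 339] 13; 240 [302 340] 11; 245 [301 341] 13; 250 [300 341] 23; 255 [300 342] 20; 260 [299 343] 15; 
[[ 85  82  81  87  81  91  83  71  35  47  50  56  49  44  60  90  89  89]
 [ 61  58  61  59  56  58  53  48  42  50  54  52  50  45  47  52  54  53]
 [ 64  88  86  83  84  85  82  63  38  50  55  53  40  51  72  83  85  88]
 [ 91 101  99  95 102 102  89  43  37  41  44  52  43  66 100 101 101  98]
 [ 96  95  92  97  87  54  41  25  28  25  26  37  41  69  99 100 103  98]
 [ 93  95  98  91  66  27  28  31  27  26  29  27  33  78 107 110 103  99]
 [ 98  99 101  85  35  26  28  36  35  35  33  27  31  72 109 101 106 104]
 [ 95  97  97  72  27  28  31  36  36  29  33  3
[... 765 characters left out ...]
02  90  93]]
tcp px [[319.2685342  247.84485505]]
0.08 [0.46   0.0289] wrist top/bot [297. 260. 343. 301.] [302. 224. 339. 258.] topcam [304. 259. 316. 271.] [305. 258. 316. 269.]
0.085 [0.4553 0.0306] wrist top/bot [296. 251. 343. 292.] [301. 216. 339. 250.] topcam [304. 262. 315. 274.] [304. 260. 315. 272.]
0.09 [0.4505 0.0323] wrist top/bot [296. 241. 344. 283.] [301. 208. 339. 243.] topcam [303. 264. 315. 276.] [304. 263. 315. 274.]
0.095 [0.4458 0.0339] wrist top/bot [296. 230. 344. 274.] [301. 199. 339. 235.] topcam [302. 267. 314. 279.] [303. 265. 314. 276.]
0.1 [0.4411 0.0356] wrist top/bot [296. 220. 344. 264.] [301. 191. 339. 227.] topcam [301. 269. 313. 281.] [302. 268. 313. 279.]
```

>>> {"op": "arm_command", "data": {"targets": [[0,0,0,0,0,0,70],[0,0,0,0,0,0,70],[0,0,0,0,0,0,70],[0,0,0,0,0,0,70],[0,0,0,0,0,0,70]]}}

```text
time: 12.15
ee_pos: [0.455, 0.0299, 0.0702]
tool_rot: [0.168, 0.986, 0.0, -0.0]
force: [-0.1, -0.9, 0.5]
width: 0.698
finger_force: 0.0
```

```bash
python3 - <<'E'
from h import *
err([.4553,.0306,.07],70.6)
w=read_camera("wrist");cv2.imwrite("pics/raw_w2.png",w);w=w.max(axis=2)
for r in range(205,345,6):
    x=np.where(w[r,285:360]<45)[0]; print(r,(x[[0,-1]]+285) if len(x) else None,w[r,321],end="; ")
E
```

```text
t 12.15 pos [0.455  0.0299 0.0702] F [-0.1 -0.9  0.5] w 0.698 tilt [-1.e-04  1.e-04 -1.e+00] yaw 70.68 shift_mm [-0.   0.8  0.2] turn 0.08
205 None 116; 211 None 110; 217 None 119; 223 [310 333] 10; 229 [305 338] 13; 235 [304 339] 12; 241 [303 340] 11; 247 [302 341] 8; 253 [301 342] 28; 259 [300 343] 19; 265 [300 343] 20; 271 [300 343] 19; 277 [302 341] 18; 283 [306 338] 19; 289 [314 327] 14; 295 [314 314] 95; 301 None 95; 307 None 95; 313 None 94; 319 [311 337] 94; 325 [307 341] 92; 331 [307 341] 91; 337 [306 342] 98; 343 [306 342] 98;
```

>>> {"op": "arm_command", "data": {"targets": [[0,0.0008,0,0,0,0,35],[0,0,0,0,0,0,35],[0,0,0,0,0,0,35],[0,0,0,0,0,0,35]]}}

```text
time: 12.6
ee_pos: [0.4554, 0.0307, 0.0702]
tool_rot: [0.168, 0.986, 0.0, -0.0]
force: [0.4, -0.1, 0.4]
width: 0.347
finger_force: 0.0
```

>>> {"op": "arm_command", "data": {"targets": [[0,0,0,0,0,0,22]]}}

```text
time: 12.7
ee_pos: [0.4554, 0.0306, 0.0703]
tool_rot: [0.168, 0.986, -0.0, -0.0]
force: [-0.8, -0.3, 3.2]
width: 0.226
finger_force: 20.1
```

>>> {"op": "arm_command", "data": {"targets": [[0,0,0,0,0,0,20],[0,0,0,0,0,0,20]]}}

```text
time: 12.9
ee_pos: [0.4554, 0.0306, 0.0704]
tool_rot: [0.168, 0.986, 0.0, 0.0]
force: [-1.5, 0.2, 3.5]
width: 0.208
finger_force: 34.2
```

The grip holds at about 21 % (22 mm) with 34 N; the full close earlier had squeezed the fingers off it. I'll keep 20 % and swing along the arc.

>>> {"op": "arm_command", "data": {"targets": [[-0.0001,0.003,0,0,0,2,20],[-0.0002,0.0059,0,0,0,4,20],[-0.0002,0.0059,0,0,0,4,20],[-0.0002,0.0059,0,0,0,4,20],[-0.0002,0.0059,0,0,0,4,20],[-0.0002,0.0059,0,0,0,4,20],[-0.0002,0.0059,0,0,0,4,20],[-0.0002,0.0059,0,0,0,4,20],[-0.0002,0.0059,0,0,0,4,20]]}}

```text
time: 13.8
ee_pos: [0.4842, 0.0707, 0.0703]
tool_rot: [0.45, 0.893, -0.0, -0.001]
force: [-2.9, -1.3, 5.6]
width: 0.212
finger_force: 34.7
```

```bash
cat >> h.py <<'E'
def lev():
    s=sense();p=(s["ee_pos"][:2]-o)@Rb-[-.03,.045]
    th=np.arctan2(p[1],-p[0]);print("r",np.linalg.norm(p).round(4),"th",th.round(3),"ff",s["finger_force"])
    t=1.6;err([*(o+Rb@(np.array([-.03,.045])+.085*np.array([-np.cos(th),np.sin(th)]))),.07],90-1.3-np.degrees(th))
E
python3 -c "
from h import *
lev()"
```

```text
r 0.0854 th 0.905 ff 34.65451240539551
t 13.8 pos [0.4842 0.0707 0.0703] F [-2.9 -1.3  5.6] w 0.212 tilt [-1.2e-03 -1.0e-04 -1.0e+00] yaw 36.51 shift_mm [-0.4  0.   0.3] turn -0.35
```

>>> {"op": "arm_command", "data": {"targets": [[-0.0003,0.0059,0,0,0,4,20],[-0.0003,0.0059,0,0,0,4,20],[-0.0002,0.0059,0,0,0,4,20],[-0.0002,0.0059,0,0,0,4,20],[-0.0002,0.0059,0,0,0,4,20],[-0.0002,0.0059,0,0,0,4,20],[-0.0002,0.0059,0,0,0,4,20],[-0.0002,0.0059,0,0,0,4,20],[-0.0001,0.003,0,0,0,2,20],[0,0,0,0,0,0,20]]}}

```text
time: 14.8
ee_pos: [0.5313, 0.0873, 0.0704]
tool_rot: [0.691, 0.723, -0.0, -0.0]
force: [-2.8, 0.9, 5.1]
width: 0.209
finger_force: 34.6
```

```bash
python3 -c "
from h import *
lev()"
```

```text
r 0.0851 th 1.499 ff 34.58638608455658
t 14.8 pos [0.5313 0.0873 0.0704] F [-2.8  0.9  5.1] w 0.209 tilt [-7.e-04  5.e-04 -1.e+00] yaw 2.6 shift_mm [-0.1  0.   0.4] turn -0.21
```

>>> {"op": "arm_command", "data": {"targets": [[0,0.003,0,0,0,2,20],[-0.0001,0.003,0,0,0,2,20],[-0.0001,0.002,0,0,0,1.4,20],[0,0.001,0,0,0,0.6,20],[0,0,0,0,0,0,20]]}}

```text
time: 15.3
ee_pos: [0.5384, 0.0873, 0.0702]
tool_rot: [0.727, 0.686, -0.001, -0.002]
force: [-8.2, 1.3, 8.9]
width: 0.209
finger_force: 35.4
```

>>> {"op": "arm_command", "data": {"targets": [[0,0.001,0,0,0,0,20],[0,0.001,0,0,0,0,20],[0,0,0,0,0,0,20]]}}

```text
time: 15.6
ee_pos: [0.5385, 0.0873, 0.0701]
tool_rot: [0.727, 0.686, -0.003, -0.003]
force: [-12.5, 0.8, 12.9]
width: 0.205
finger_force: 36.3
```

The end stop is reached: the position is stalled and the force rising. I'll release and go straight up, then check that the lever and bracket stayed put.

>>> {"op": "arm_command", "data": {"targets": [[0,0,0,0,0,0,60],[0,0,0,0,0,0,60],[0,0,0,0,0,0,60],[0,0,0,0,0,0,60],[0,0,-0.02,0,0,0,60],[0,0,-0.03,0,0,0,60],[0,0,-0.04,0,0,0,60],[0,0,-0.04,0,0,0,60],[0,0,-0.02,0,0,0,60],[0,0,0,0,0,0,60]]}}

```text
time: 16.6
ee_pos: [0.5443, 0.0869, 0.2237]
tool_rot: [0.727, 0.686, 0.003, 0.002]
force: [1.0, 0.3, -0.3]
width: 0.6
finger_force: 0.0
```

```bash
python3 - <<'E'
from h import *
lev()
err([.58,-.095,.2],88.7)
c=camera_model("wrist");w=read_camera("wrist");cv2.imwrite("pics/raw_w3.png",w)
# knob disc centroid in wrist (dark blob near prediction)
for th in(1.5,1.6):
    k=o+Rb@(np.array([-.03,.045])+.085*np.array([-np.cos(th),np.sin(th)]));print(th,k,w2px(c,[*k,.1]),w2px(c,[*(o+Rb@[-.03,.045]),.056]))
n,l,st,ce=cv2.connectedComponentsWithStats((w.max(axis=2)<45).astype(np.uint8))
print([(s.tolist(),q.round(1).tolist()) for s,q in zip(st,ce) if 100<s[4]<50000])
E
```

```text
r 0.085 th 1.653 ff 0.0
t 16.6 pos [0.5443 0.0869 0.2237] F [ 1.   0.3 -0.3] w 0.6 tilt [ 7.2e-03  2.0e-04 -1.0e+00] yaw -3.33 shift_mm [-1.000e-01 -1.100e+00  1.537e+02] turn 2.68
t 16.6 pos [0.5443 0.0869 0.2237] F [ 1.   0.3 -0.3] w 0.6 tilt [ 7.2e-03  2.0e-04 -1.0e+00] yaw -3.33 shift_mm [-179.5   46.    23.9] turn -92.03
1.5 [0.53134113 0.0872707 ] [[305.6508663  187.49486759]] [[316.61494839 251.16695996]]
1.6 [0.53983757 0.08725462] [[315.22420441 186.94641686]] [[316.61494839 251.16695996]]
[([302, 163, 24, 32, 590], [313.6, 178.3]), ([60, 261, 523, 139, 28074], [321.5, 357.0])]
```

>>> {"op": "arm_command", "data": {"targets": [[-0.0288,0.0232,0,0,0,0,40],[-0.0288,0.0232,0,0,0,0,40],[-0.0288,0.0232,0,0,0,0,40],[-0.0288,0.0232,0,0,0,0,40],[-0.0288,0.0232,0,0,0,0,40],[-0.0288,0.0232,0,0,0,0,40],[0,0,0,0,0,-8,40],[0,0,0,0,0,-8,40],[0,0,0,0,0,-8,40],[0,0,0,0,0,-8,40],[0,0,0,0,0,-8,40],[0,0,0,0,0,-8,40],[0,0,0,0,0,-8,40],[0,0,0,0,0,-8,40],[0,0,0,0,0,-8,40],[0,0,0,0,0,-8,40],[0,0,0,0,0,-8,40],[0,0,0,0,0,-3.8,40]]}}

```text
time: 18.45
ee_pos: [0.6707, -0.0937, 0.2176]
tool_rot: [0.011, 1.0, 0.0, -0.002]
force: [0.1, -1.5, 0.6]
width: 0.395
finger_force: 0.0
```

```bash
python3 -c "
from h import *
err([.6735,-.0941,.1452],88.51)"
```

```text
t 18.45 pos [ 0.6707 -0.0937  0.2176] F [ 0.1 -1.5  0.6] w 0.395 tilt [-0.0036  0.001  -1.    ] yaw 88.74 shift_mm [-3.1 -0.4 72.4] turn 0.23
```

>>> {"op": "arm_command", "data": {"targets": [[-0.003,0,0.02,0,0,0.2,40],[0,0,0.025,0,0,0,40],[0,0,0.02,0,0,0,40],[0,0,0.007,0,0,0,40],[0,0,0,0,0,0,40]]}}

```text
time: 18.95
ee_pos: [0.6733, -0.0937, 0.1457]
tool_rot: [0.015, 1.0, 0.001, -0.002]
force: [2.1, -0.9, 0.8]
width: 0.398
finger_force: 0.0
```

```bash
python3 - <<'E'
from h import *
err([.6735,-.0941,.1452],88.51)
w=read_camera("wrist");cv2.imwrite("pics/raw_w4.png",w)
old=cv2.imread("pics/m3.png")
big=cv2.resize(w[70:190,250:390],None,fx=8,fy=8,interpolation=cv2.INTER_CUBIC)
# separate templates: bracket nose (old crop) and rider
for n,(x,y,a,b) in dict(nose=(225,180,240,160),rider=(205,350,300,180)).items():
    r=cv2.matchTemplate(cv2.cvtColor(big,6),cv2.cvtColor(old[y:y+b,x:x+a],6),cv2.TM_CCOEFF_NORMED)
    _,m,_,l=cv2.minMaxLoc(r); print(n,round(m,3),"shift px8",l[0]-x,l[1]-y)
E
```

```text
t 18.95 pos [ 0.6733 -0.0937  0.1457] F [ 2.1 -0.9  0.8] w 0.398 tilt [-0.0043  0.0012 -1.    ] yaw 88.27 shift_mm [-0.3 -0.4  0.5] turn -0.24
nose 0.993 shift px8 217 185
rider 0.994 shift px8 217 186
```

The nose and rider moved by the same amount in the picture (217 px each at 8×), so the bracket hasn't shifted. The lever is at its stop and the gripper is clear.

```bash
python3 -c "
from workcell import *
print(hand_in())"
```

```text
the job is handed in; nothing more can be done
None
```

I slid the bracket until its pointer met the rider tip (within about 0.1 mm in the last close-up), swung the clamp lever to its end stop, released it, and handed the job in at about 19 s; a first grip on the lever slipped off before the second held, and I took no final picture of the loose items, though no move went near them.

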